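# Fetch the broad die from the back of the die rail

## Robot

A 7-joint arm with a two-finger parallel gripper is mounted at the origin on the work surface; the furniture and walls round the work are solid. World frame = base frame: x ahead of the robot, y to its left, z up, the work surface at z = 0. Lengths are in m, angles in rad, forces in N, time in s.
With the tool pointing down it reaches from about 0.375 to 0.925 m from the base axis. Payload 3.1 kg.
Tool frame: the origin (TCP) lies on the centre line of the jaws, within the pads' length; the fingertips stand 8 mm ahead of it and the grasp point (between the pads) lies 11 mm behind it; z points along the fingers, y is the line along which they close (so a half turn about z gives the same grasp; the last joint's range is limited). The gripper opens to 85 mm and grips with 20 to 120 N. Pads are 22 mm wide; open, the fingers measure 114 mm over their backs; the gripper's body (76 mm by 85 mm) begins 54 mm behind the grasp point. The pads swing forward as they close: fully open they stand 13 mm farther back than shut.
Start: joints at [-1.297, 0.383, 0.044, 1.598, -0.018, 1.161, -0.05], TCP at [0.236, 0.606, 0.208] pointing down, gripper open.
Joint ranges: [-2.61, 2.61], [-0.41, 2.15], [-1.48, 1.57], [0, 2.5], [-1.57, 4.71], [0.05, 1.97], [-2.85, 2.85]. Speed limits (rad/s): [2.79, 2.79, 3.14, 3.14, 3.14, 3.14, 3.14].

## Interface

Orientations are given as [roll, pitch, yaw] about the fixed x, y, z axes, in that order (R = Rz(yaw) Ry(pitch) Rx(roll)).
In Python, from bench import ctrl gives the robot as it stands. The module is installed in compiled form; this text tells all that it offers. Calls block until the motion is done:
- ctrl.move_to(position, orientation): joint-space move of the TCP to a pose.
- ctrl.move_linear(position, frame=None, velocity=0.15): straight line of the TCP; frame=None keeps the orientation; velocity is the mean speed in m/s.
- ctrl.move_j(angles): joint-space move.
- ctrl.let_go() and ctrl.gripper_close(f_grip=None): open the fingers fully, or close them until they stop; f_grip is the grip in N (None keeps the last).
- ctrl.wait(seconds).
- ctrl.inverse_kinematics(position, orientation): joint angles nearest the present ones, or None.
- ctrl.sense(): the state.
- ctrl.snapshot(name): name is "scene" or "top" or "wrist"; returns a dict with "img" (384x512x3 uint8, red, green, blue), "depth" (384x512 float32, m along the optical axis (not along the pixel's ray), 0 where there is no reading), "vertical_fov" (degrees; the focal length in pixels is half the picture's height over the tangent of half this angle, whatever the lens; pixels are square), "cx", "cy" (the principal point, pixels), "R" (3x3) and "t" (3): a world point X has camera coordinates R X + t. Camera axes: x right, y down, z forward; pixel columns grow to the right and rows downward; lengths in m; the calibration is good to about 2 mm. A picture is of the moment at which its call begins.
A pose or a line that the arm cannot do raises ctrl.PlanningError and nothing moves.
- ctrl.close_job(): hands the job in; it is judged then, once.
Trained networks look in a picture, given as the dict that the camera call returned (one of the last four; its "shot" number tells which), for a name from the list of things; names that differ only in an ending like _2 or _b are one class to them, and where a whole thing is asked for, a point or a joint stands for the part that bears it (a point fixed in the world has none). Each returns a list of dicts, best first, with "p" (0 to 1); they miss things now and then, are a little off and sometimes report something else, mostly with a low value. They report only what shows in the picture. A call takes as long as a camera call. They do not tell look-alikes from the thing itself.
- ctrl.search_frame(picture, query): "point" ([x, y, z] in m, in the coordinates of the camera as it stood for that picture, good to about 4 mm: the middle of the surface that is visible of it).
- ctrl.place_of(picture, query): "point" ([x, y, z] in m, in the coordinates of the camera as it stood for that picture, good to about 4 mm: a listed point, or the origin of a listed thing).
The state is a dict: "time_s": time; "joint_positions": joint angles; "qvel": joint speeds; "joint_torque": joint torques, N m; "tool_pos": TCP position; "tool_rot": TCP orientation; "ft_force": force on the tool from outside, world axes, zero at the start; "ft_torque": the same for the moment, N m; "gripper_width": opening from 0.0 (shut) to 1.0 (fully open); "grip_force": force on a finger pad.
Only numpy, scipy, OpenCV 4.12 (cv2) and the standard library are available. Lean on these libraries where they do the work, as an engineer would, in place of code of your own. Each camera call takes 0.05 s, during which the arm holds its last target. There are 200 camera calls.

## Task

The broad press die is wanted, but it sits at the closed end of the slotted die rail behind the other two, and dies only come out by sliding through the rail's open end. Slide the two front dies out and stand both upright on the tray, then slide the broad die out and seat it fully down, upright, in the round recess of the die shoe. Last, slide the other two back into the rail, each to the very place along the rail where it was before, and let go of everything.

Things in the scene. Friction and masses are not known exactly. Their poses are not given: they have to be found in the camera images.
- die_broad_head (a point): The wanted one, the broadest steel press die: round collar 44 mm across, 8 mm thick, at its foot; 22 mm neck up to 26 mm; plain cylindrical head 44 mm across from 26 to 54 mm above the underside; on top a raised rim round a shallow cup (58 mm high in all). About 0.34 kg. Point: on the axis, at head mid, 41 mm above the underside; z up, yaw means nothing. Starts at the closed end of the rail.
- die_stepped_head (a point): Medium steel press die: round collar 44 mm across, 8 mm thick, at its foot; 22 mm neck up to 26 mm; plain cylindrical head 36 mm across from 26 to 54 mm above the underside; on top a step and a 10 mm pin (68 mm high). About 0.27 kg. Point: on the axis, at head mid, 41 mm above the underside; z up, yaw means nothing. Starts in the middle place of the rail or the one next the open end (stepped and domed swap).
- die_domed_head (a point): Slim steel press die: round collar 44 mm across, 8 mm thick, at its foot; 22 mm neck up to 26 mm; plain cylindrical head 29 mm across from 26 to 54 mm above the underside; on top a rounded dome (65 mm high). About 0.22 kg. Point: on the axis, at head mid, 41 mm above the underside; z up, yaw means nothing. Starts in the middle place of the rail or the one next the open end (stepped and domed swap).
- die_rail: Fixed metal rail, 94 x 160 x 32 mm, with an undercut slot along its y axis, closed at -y, open at +y. Origin: centre of its underside, z up. Slot floor at z = 12 mm, on which the dies stand; channel for the collars 54 mm wide, z 12 to 26 mm; lips above it z 26 to 32 mm, leaving a 32 mm gap for the necks on the centre line x = 0. Places at y = -50, 0 and +50 mm, marked by thin lines across the lips.
- rail_mouth (a point): Middle of the rail's open end (rail frame x 0, y +80, z 12 mm: floor height; same axes as the rail). Lips and channel flare out over the last 22 mm before it. A die's axis must be 25 mm or more beyond this point along +y before it can be lifted or lowered freely; inside, a die can rise at most 6 mm and cannot come out upwards.
- tray: Shallow fixed metal tray with a black rubber floor, 130 x 170 mm (long along its y axis), rim 9 mm high, 3 mm thick. Origin: centre of its underside, z up; floor 4 mm above it. Empty at the start: the place for the two front dies meanwhile.
- die_shoe: Fixed dark steel bed plate, 90 x 90 x 16 mm, with slotted ears at its +y and -y sides and four bolt heads at its corners (4 mm higher). Origin: centre of its underside, z up. In its middle a round recess 56 mm across (64 mm at its chamfered mouth), 9 mm deep (floor 7 mm above the underside), that takes a die's 44 mm collar.
Not all that is in view belongs to the job. Leave any blue or yellow look-alike of the part that bears die_domed_head alone.

How it is judged:
On the way, in this order (a step that is already met when the one before it is completed fails the run):
1. the stepped and the domed die both stand upright on the tray, let go (linear speed of each of die_stepped, die_domed below 0.02 m/s and angle between each of die_stepped_head, die_domed_head's own z axis and vertical below 0.08 rad and contact force between the fingers and die_stepped below 0.05 N and x of die_stepped_head in the frame of tray between -0.06 and 0.06 m and y of die_stepped_head in the frame of tray between -0.08 and 0.08 m and z of die_stepped_head in the frame of tray between 0.038 and 0.052 m and contact force between the fingers and die_domed below 0.05 N and x of die_domed_head in the frame of tray between -0.06 and 0.06 m and y of die_domed_head in the frame of tray between -0.08 and 0.08 m and z of die_domed_head in the frame of tray between 0.038 and 0.052 m), for 0.2 s.
2. the broad die is seated in the recess of the die shoe, let go, while the other two still stand on the tray (all of step 1 and linear speed of die_broad below 0.02 m/s and angle between die_broad_head's own z axis and vertical below 0.08 rad and contact force between the fingers and die_broad below 0.05 N and horizontal distance between die_broad_head and die_shoe below 0.009 m and z of die_broad_head in the frame of die_shoe below 0.0515 m), for 0.2 s.
At the end, for the whole second after the job is handed in: The broad die stands upright (within 0.08 rad), fully down in the recess of the die shoe (axis within 9 mm of its centre, underside within 3.5 mm of the recess floor); the stepped and the domed die stand upright in the rail, each within 15 mm of where it was at the start; all are at rest and let go (linear speed of each of die_broad, die_stepped, die_domed below 0.02 m/s and angle between each of die_broad_head, die_stepped_head, die_domed_head's own z axis and vertical below 0.08 rad and contact force between the fingers and die_broad below 0.05 N and horizontal distance between die_broad_head and die_shoe below 0.009 m and z of die_broad_head in the frame of die_shoe below 0.0515 m and contact force between the fingers and die_stepped below 0.05 N and distance of each of die_stepped_head, die_domed_head from where it was at the start of the episode below 0.015 m and contact force between the fingers and die_domed below 0.05 N); the robot touches nothing.
It also fails if it takes over 144 s, if anything falls off the work surface, if the arm or the gripper's body presses on something with over 40 N, if the wrist force passes 120 N, or if a joint passes its speed limit or range.

## Working session

There is one attempt and no reset: what is moved stays moved. The work goes in short steps, each a Python script; the robot and the scene stay as the last script left them, time stands still between calls to the robot, and variables do not carry over. Pictures are saved under pics/ and viewed, at most 14 in all, crops included, and the job is handed in when it is done.

```bash
mkdir -p pics
cat > h.py <<'E'
import numpy as np, cv2
from bench import ctrl
def snap(n,f=None):
    s=ctrl.snapshot(n)
    if f: cv2.imwrite('pics/'+f,s['img'][:,:,::-1])
    return s
def w(s,p): return s['R'].T@(np.array(p)-s['t'])
def find(s,q,n=3): return [(np.round(w(s,d['point']),4).tolist(),round(d['p'],2)) for d in ctrl.place_of(s,q)[:n]]
def cloud(s):
    h,wd=s['depth'].shape; f=h/2/np.tan(np.radians(s['vertical_fov'])/2)
    v,u=np.mgrid[:h,:wd]; z=s['depth']
    P=np.stack([(u-s['cx'])/f*z,(v-s['cy'])/f*z,z],-1)
    return (P-s['t'])@s['R']
E
python3 - <<'E'
from h import *
for n in ['scene','top']:
    s=snap(n,n+'1.png')
    for q in ['die_broad_head','die_stepped_head','die_domed_head','die_rail','rail_mouth','tray','die_shoe']:
        print(n,q,find(s,q))
    print(np.round(s['R'],2).tolist(),w(s,[0,0,0]))
st=ctrl.sense();print(st['time_s'],st['tool_pos'],st['tool_rot'],st['gripper_width'])
E
```

```text
scene die_broad_head [([0.5069, -0.0433, 0.0517], 0.67)]
scene die_stepped_head [([0.5058, 0.0545, 0.0576], 0.64)]
scene die_domed_head [([0.4006, 0.0818, 0.0395], 0.87), ([0.5063, 0.0055, 0.0541], 0.78), ([0.4926, -0.1391, 0.0402], 0.66)]
scene die_rail [([0.5027, 0.0105, 0.0003], 0.82)]
scene rail_mouth [([0.5087, 0.0923, 0.0131], 0.93)]
scene tray [([0.487, -0.3048, -0.0005], 0.68), ([0.5059, 0.0568, 0.0542], 0.48)]
scene die_shoe [([0.5006, 0.3073, -0.0004], 0.75)]
[[-0.65, -0.76, 0.01], [-0.42, 0.35, -0.84], [0.63, -0.55, -0.54]] [-0.10899005  0.53353793  0.54223108]
top die_broad_head [([0.5023, -0.043, 0.0582], 0.65)]
top die_stepped_head [([0.5056, 0.0553, 0.0567], 0.65)]
top die_domed_head [([0.499, -0.1386, 0.0443], 0.62), ([0.5025, 0.0064, 0.0556], 0.54), ([0.3971, 0.0811, 0.0416], 0.54)]
top die_rail [([0.504, 0.006, 0.0039], 0.85)]
top rail_mouth [([0.5046, 0.0835, 0.0169], 0.69)]
top tray [([0.4871, -0.3108, 0.0038], 0.65)]
top die_shoe [([0.495, 0.3125, 0.0022], 0.56)]
[[0.02, -1.0, -0.02], [-1.0, -0.02, -0.09], [0.09, 0.02, -1.0]] [0.35261186 0.00820822 1.19880097]
0.8 [0.23613838 0.60561873 0.20773342] [ 3.14151577e+00 -3.47599006e-05  2.76979802e+00] 1.0001430218381353
```

View pics/scene1.png

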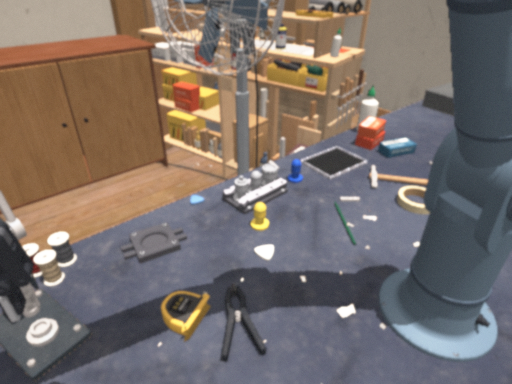

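View pics/top1.png

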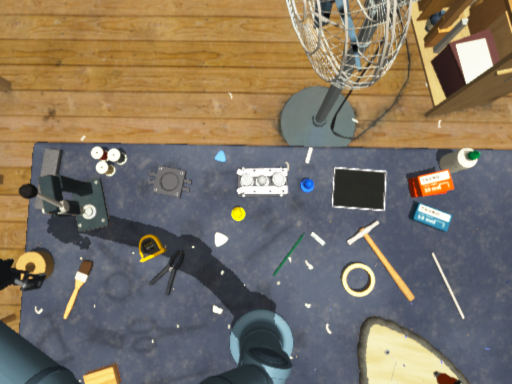

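Run:
```python
from h import *
s=snap('top'); P=cloud(s).reshape(-1,3)
def circ(lo,hi,box):
    m=(P[:,2]>lo)&(P[:,2]<hi)&(P[:,0]>box[0])&(P[:,0]<box[1])&(P[:,1]>box[2])&(P[:,1]<box[3])
    Q=P[m]; return len(Q),Q.min(0).round(4),Q.max(0).round(4),Q.mean(0).round(4)
for b in [(.46,.55,-.075,-.018),(.46,.55,-.018,.03),(.46,.55,.03,.085)]: print(circ(.055,.1,b))
print('rail top',circ(.026,.037,(.40,.6,-.12,.11)))
print('highs',[ (k,circ(.05,.9,k)) for k in [(.3,.46,-.1,.25),(.56,.9,-.4,.5),(.42,.56,-.25,-.09)] if ((P[:,2]>.05)&(P[:,0]>k[0])&(P[:,0]<k[1])).any()])
# rail edges by height map
for x in np.arange(.42,.6,.01):
    m=(abs(P[:,0]-x)<.004)&(abs(P[:,1]-.03)<.006); 
    if m.any(): print(round(x,2),np.median(P[m,2]).round(4),end=' | ')
```

```text
(162, array([ 0.4829, -0.0652,  0.0575]), array([ 0.5234, -0.0246,  0.0754]), array([ 0.5031, -0.0448,  0.0686]))
(69, array([ 0.4879, -0.0064,  0.0559]), array([0.5129, 0.0216, 0.0829]), array([0.4995, 0.0068, 0.0721]))
(107, array([0.4836, 0.04  , 0.0574]), array([0.519 , 0.0713, 0.0852]), array([0.5   , 0.0554, 0.0696]))
rail top (650, array([ 0.459 , -0.0741,  0.0261]), array([0.5431, 0.0896, 0.0369]), array([0.5011, 0.0057, 0.0328]))
highs [((0.3, 0.46, -0.1, 0.25), (68, array([0.385 , 0.0693, 0.0514]), array([0.41  , 0.0944, 0.0714]), array([0.3972, 0.0815, 0.0602]))), ((0.56, 0.9, -0.4, 0.5), (5096, array([ 0.5612, -0.3394,  0.05  ]), array([0.8999, 0.4934, 0.6179]), array([ 0.7608, -0.1649,  0.4299]))), ((0.42, 0.56, -0.25, -0.09), (68, array([ 0.4797, -0.1534,  0.051 ]), array([ 0.5053, -0.1252,  0.0691]), array([ 0.4924, -0.1385,  0.0601])))]
0.42 0.0011 | 0.43 0.0009 | 0.44 0.0004 | 0.45 0.0003 | 0.46 0.021 | 0.47 0.0342 | 0.48 0.0314 | 0.49 0.0127 | 0.5 0.0198 | 0.51 0.0147 | 0.52 0.0324 | 0.53 0.0337 | 0.54 0.033 | 0.55 0.0068 | 0.56 -0.0009 | 0.57 0.0014 | 0.58 0.0025 | 0.59 0.0017 |
```

The scene view shows the rail at (255,190) with three dies, the yellow look-alike at (260,217), the blue one at (296,170), the tray at (335,160) and the shoe at (154,242). The top view agrees: rail (263,180), tray (359,188), shoe (170,181). The fan stands behind the rail.

Run:
```python
from h import *
s=snap('top'); P=cloud(s).reshape(-1,3)
s2=snap('scene'); P=np.vstack([P,cloud(s2).reshape(-1,3)])
for z0 in (.1,.2,.3,.4,.5):
    m=(P[:,2]>z0)&(P[:,2]<z0+.1)&(P[:,0]>.3)&(P[:,0]<1)&(abs(P[:,1])<.45)
    if m.any(): print(z0,m.sum(),np.percentile(P[m],[0,2,98],axis=0).round(3).tolist())
for p in ([.44,.02,.26],[.5,.007,.2],[.48,-.31,.2],[.5,.31,.2],[.5,.13,.2]):
    for y in (np.pi/2,-np.pi/2):
        q=ctrl.inverse_kinematics(p,[np.pi,0,y]); print(p,round(y,2),None if q is None else np.round(q,2))
```

```text
0.1 642 [[0.89, -0.338, 0.1], [0.893, -0.334, 0.103], [0.94, -0.262, 0.197]]
0.2 1845 [[0.719, -0.335, 0.2], [0.735, -0.326, 0.208], [0.965, -0.058, 0.299]]
0.3 3441 [[0.67, -0.329, 0.3], [0.681, -0.3, 0.303], [0.956, -0.036, 0.398]]
0.4 3226 [[0.661, -0.388, 0.4], [0.665, -0.29, 0.402], [0.952, -0.038, 0.495]]
0.5 1349 [[0.665, -0.266, 0.5], [0.669, -0.261, 0.502], [0.781, -0.091, 0.597]]
[0.44, 0.02, 0.26] 1.57 [-0.86 -0.13  0.67  2.04  0.09  1.21 -0.22]
[0.44, 0.02, 0.26] -1.57 [-1.31 -0.27  1.04  2.05  0.25  1.25  2.77]
[0.5, 0.007, 0.2] 1.57 [-0.77  0.11  0.72  1.99 -0.08  1.07 -0.01]
[0.5, 0.007, 0.2] -1.57 [-1.3   0.35  1.42  2.   -0.39  1.12 -2.85]
[0.48, -0.31, 0.2] 1.57 [-0.27  0.34  0.93  1.83 -0.3   1.12  0.77]
[0.48, -0.31, 0.2] -1.57 [-0.51  0.63  1.39  1.84 -0.66  1.25 -2.07]
[0.5, 0.31, 0.2] 1.57 [-0.98  0.29  0.42  1.78 -0.13  1.11 -0.52]
[0.5, 0.31, 0.2] -1.57 [-0.61  0.28 -0.02  1.76  0.01  1.11  2.51]
[0.5, 0.13, 0.2] 1.57 [-0.85  0.14  0.56  1.95 -0.09  1.07 -0.25]
[0.5, 0.13, 0.2] -1.57 [-0.56  0.14  0.24  1.93 -0.04  1.08  2.84]
```

Run:
```python
from h import *
ctrl.move_to([.47,.02,.27],[np.pi,0,np.pi/2])
s=snap('wrist','w1.png'); print(ctrl.sense()['time_s'],w(s,[0,0,0]),np.round(s['R'],2).tolist())
for q in ['die_broad_head','die_stepped_head','die_domed_head','die_rail','rail_mouth']: print(q,find(s,q))
P=cloud(s); np.save('w1.npy',P); Q=P.reshape(-1,3)
m=(Q[:,2]>.028)&(Q[:,2]<.036)&(abs(Q[:,0]-.5)<.06)&(abs(Q[:,1])<.12)
print(m.sum(),Q[m].min(0),Q[m].max(0),cv2.minAreaRect(Q[m][:,:2].astype(np.float32)*1000))
for y in (-.045,.007,.055):
    m=(Q[:,2]>.055)&(abs(Q[:,0]-.5)<.04)&(abs(Q[:,1]-y)<.024)
    if m.any(): print(m.sum(),cv2.minEnclosingCircle(Q[m][:,:2].astype(np.float32)*1000),Q[m].max(0))
```

```text
3.2583 [0.47009823 0.10550191 0.43562018] [[1.0, 0.0, -0.0], [0.0, -0.94, 0.33], [0.0, -0.33, -0.94]]
die_broad_head [([0.5039, -0.0512, 0.0474], 0.6), ([0.4835, -0.3099, 0.0045], 0.39)]
die_stepped_head []
die_domed_head [([0.494, -0.1384, 0.0411], 0.64), ([0.4031, 0.0792, 0.044], 0.63), ([0.5041, 0.0075, 0.0491], 0.58)]
die_rail [([0.5058, 0.0072, 0.0006], 0.57)]
rail_mouth [([0.5049, 0.0843, 0.01], 0.62), ([0.5079, 0.0056, 0.0026], 0.54)]
3804 [ 0.46307413 -0.07648145  0.02815257] [0.54630142 0.08748451 0.03543666] ((504.3466796875, 5.644172668457031), (80.11186981201172, 162.0712127685547), 1.8087865114212036)
954 ((506.43414306640625, -46.72178649902344), 22.19491195678711) [ 0.52845659 -0.02481169  0.07171004]
5679 ((499.4833679199219, 28.288509368896484), 39.57064437866211) [0.53896344 0.03099905 0.37309597]
9850 ((500.00775146484375, 32.9077262878418), 40.010921478271484) [0.53999982 0.07145402 0.38009899]
```

View pics/w1.png

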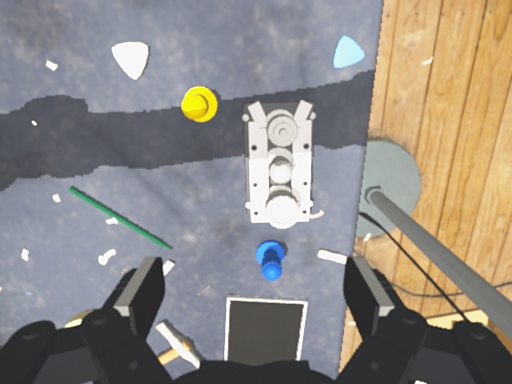

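```bash
cat >> h.py <<'E'
RPY=[np.pi,0,np.pi/2+.03]
G=.036  # TCP height above die underside when gripped
def rx(y): return .503-.03*(y-.0055)
def st(msg=''):
    s=ctrl.sense(); print(msg,'t%.1f'%s['time_s'],'tcp',np.round(s['tool_pos'],4),'w%.3f'%s['gripper_width'],'g%.1f'%s['grip_force'],'F',np.round(s['ft_force'],1)); return s
def lin(x,y,z,v=.15): ctrl.move_linear([x,y,z],velocity=v)
def grip(x,y,zu,f=60):
    "grip die standing with underside at zu"
    lin(x,y,zu+G+.06,.3); lin(x,y,zu+G,.12); ctrl.gripper_close(f); ctrl.wait(.2); return st('grip')
def release(z):
    s=st('before'); ctrl.let_go(); p=s['tool_pos']; lin(p[0],p[1],p[2]+.07,.2); st('released')
def pull_out(y):
    lin(rx(y),y,.012+G+.0025,.05); lin(rx(.128),.128,.012+G+.0025,.08); st('out'); lin(rx(.128),.128,.17,.25)
E
python3 - <<'E'
from h import *
ctrl.move_to([rx(.0555),.0555,.17],RPY); st()
grip(rx(.0555),.0555,.012)
pull_out(.0555); snap('scene','s2.png')
lin(.485,-.348,.17,.35); lin(.485,-.348,.09,.25); lin(.485,-.348,.004+G+.001,.08)
release(0)
snap('scene','s3.png')
E
```

```text
t4.0 tcp [0.5013 0.0549 0.17  ] w1.002 g0.0 F [-0.3 -0.6 -0.5]
grip t6.0 tcp [0.502  0.0555 0.0482] w0.074 g58.7 F [ 1.2 -0.1  0.6]
out t7.3 tcp [0.4993 0.1271 0.0505] w0.075 g58.6 F [ 0.  -0.1 -1.6]
before t10.7 tcp [ 0.4847 -0.3481  0.0404] w0.070 g58.6 F [-0.9 -0.3 -1.9]
released t11.9 tcp [ 0.485  -0.348   0.1108] w1.003 g0.0 F [ 0.4 -0.4 -0.2]
```

```bash
python3 -c "
import cv2,numpy as np
a,b=cv2.imread('pics/s2.png')[80:280,150:450],cv2.imread('pics/s3.png')[80:280,150:450]
cv2.imwrite('pics/c23.png',cv2.resize(np.vstack([a,b]),None,fx=1.5,fy=1.5))"
```

```text
(no output)
```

View pics/c23.png

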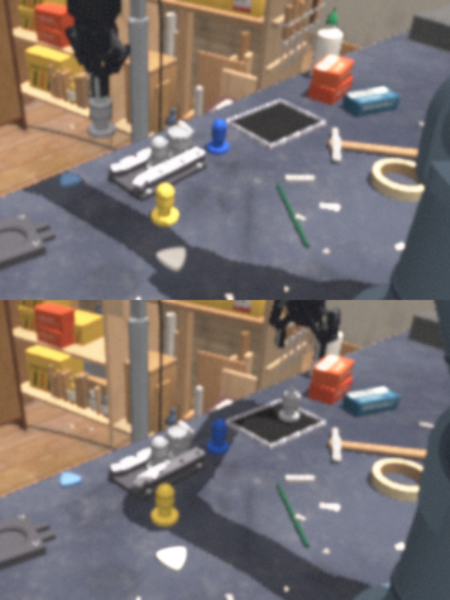

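The stepped die was pulled clear and now stands on the tray at about (288,405) of the crop. The width reading looks odd, so I'll check the die's pose.

Run:
```python
from h import *
s=snap('top'); print(find(s,'die_stepped_head'),find(s,'tray'),find(s,'die_domed_head'),find(s,'die_broad_head'))
s2=snap('scene'); print(find(s2,'die_stepped_head'),find(s2,'tray'))
P=cloud(s2).reshape(-1,3)
m=(abs(P[:,0]-.485)<.06)&(abs(P[:,1]+.348)<.05)&(P[:,2]>.02)&(P[:,2]<.085)
print(m.sum(),P[m].min(0),P[m].max(0),P[m].mean(0))
i=s2['img'][120:210,270:390,::-1]; cv2.imwrite('pics/z.png',cv2.resize(i,None,fx=5,fy=5,interpolation=cv2.INTER_CUBIC))
```

```text
[([0.4865, -0.3467, 0.0479], 0.54)] [([0.4878, -0.3077, 0.0016], 0.72)] [([0.3975, 0.0803, 0.04], 0.57), ([0.5027, 0.0074, 0.0536], 0.5), ([0.495, -0.1415, 0.0423], 0.46)] [([0.507, -0.0407, 0.0556], 0.5)]
[([0.4883, -0.3472, 0.0451], 0.5)] [([0.4865, -0.308, -0.001], 0.73)]
153 [ 0.4684926  -0.36064954  0.02006206] [ 0.50419376 -0.32654732  0.07374082] [ 0.48126176 -0.33773377  0.04865948]
```

View pics/z.png

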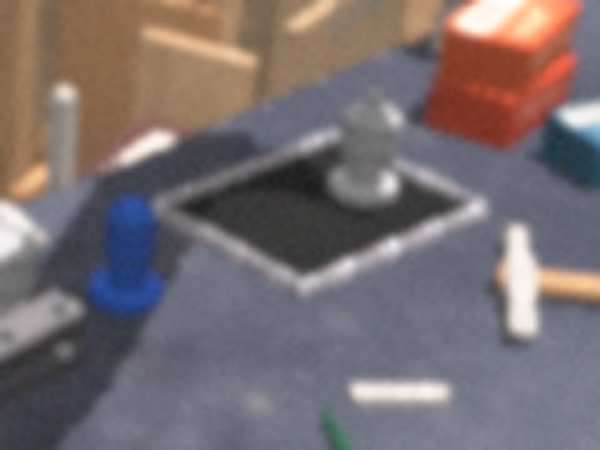

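The stepped die stands upright at about (365,150) of the crop, clear of the rim. The width scale simply isn't linear. Next is the domed die.

Run:
```python
from h import *
y=.006
lin(.485,-.348,.17,.3); lin(rx(y),y,.17,.35)
grip(rx(y),y,.012); pull_out(y)
lin(.487,-.272,.17,.35); lin(.487,-.272,.09,.25); lin(.487,-.272,.004+G+.001,.08)
release(0)
lin(.487,-.272,.2,.3); lin(.46,-.02,.26,.35)
s=snap('top'); print(find(s,'die_stepped_head'),find(s,'die_domed_head'),find(s,'die_broad_head'),find(s,'die_shoe'))
s=snap('wrist','w3.png'); print(find(s,'die_broad_head'),find(s,'die_domed_head'))
```

```text
grip t15.9 tcp [0.5117 0.0075 0.0525] w-0.002 g6.4 F [ 4.6  1.4 11.9]
out t17.8 tcp [0.4994 0.1272 0.0505] w0.002 g0.0 F [0.3 0.6 0.4]
before t20.9 tcp [ 0.487  -0.2723  0.0409] w-0.001 g0.0 F [-0.6  0.3 -0.3]
released t22.2 tcp [ 0.4872 -0.2722  0.1112] w0.997 g0.0 F [-1.   0.2 -0.3]
[([0.4878, -0.3453, 0.046], 0.6)] [([0.4966, -0.1398, 0.0406], 0.56), ([0.3953, 0.082, 0.0403], 0.53)] [([0.5044, 0.082, 0.0141], 0.53)] [([0.4978, 0.3106, -0.0041], 0.86), ([0.5055, 0.0858, 0.0144], 0.56)]
[([0.5038, -0.0494, 0.047], 0.81)] [([0.4027, 0.0826, 0.0391], 0.92), ([0.4937, -0.1424, 0.0404], 0.71), ([0.5039, 0.0082, 0.0501], 0.69)]
```

View pics/w3.png

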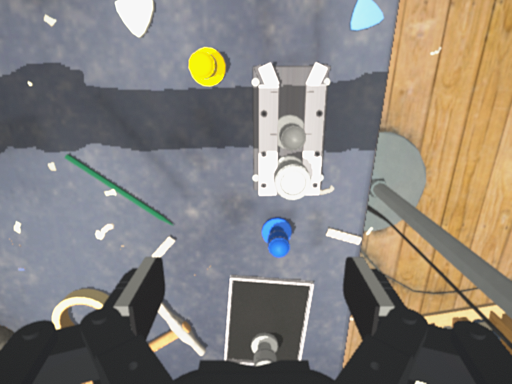

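Gripping failed on the domed die: the fingers squeezed off its dome. It still stands in the rail at about (291,135), with the broad die at (292,180). The fingers must sit higher than I assumed, so I'll measure their height with the scene camera.

Run:
```python
from h import *
def meas(n):
    t=ctrl.sense()['tool_pos']; out=[]
    s=snap('scene',n); P=cloud(s); Q=P.reshape(-1,3)
    m=(abs(Q[:,0]-t[0])<.075)&(abs(Q[:,1]-t[1])<.03)&(Q[:,2]>t[2]-.1)&(Q[:,2]<t[2]+.1)
    z=np.sort(Q[m][:,2]-t[2]); print(n,m.sum(),z[:12].round(4),np.percentile(z,[3,6,10]).round(4))
    uv=(s['R']@t+s['t']); f=192/np.tan(np.radians(s['vertical_fov'])/2); uv=(uv[:2]/uv[2]*f+[s['cx'],s['cy']]); print(uv)
    i=s['img'][:,:,::-1].copy(); cv2.circle(i,(int(uv[0]),int(uv[1])),1,(0,0,255),-1)
    u,v=uv.astype(int); return cv2.resize(i[v-60:v+40,u-65:u+65],None,fx=4,fy=4,interpolation=cv2.INTER_CUBIC)
lin(.5,.05,.2,.3)
a=meas('g1.png'); ctrl.gripper_close(20); b=meas('g2.png'); ctrl.let_go()
cv2.imwrite('pics/g.png',cv2.resize(np.hstack([a,b]),(800,308))); st()
```

```text
g1.png 640 [0.0368 0.0371 0.0376 0.0377 0.0382 0.0384 0.0387 0.0387 0.0389 0.0389
 0.0393 0.0394] [0.0413 0.0441 0.0475]
[243.25966281 132.45594247]
g2.png 614 [0.0235 0.0238 0.0241 0.0253 0.0257 0.0257 0.0259 0.0265 0.0267 0.027
 0.0274 0.0278] [0.0298 0.0344 0.0402]
[243.25833818 132.06858925]
 t26.1 tcp [0.5  0.05 0.2 ] w1.001 g0.0 F [-0.2  0.8 -0.4]
```

View pics/g.png

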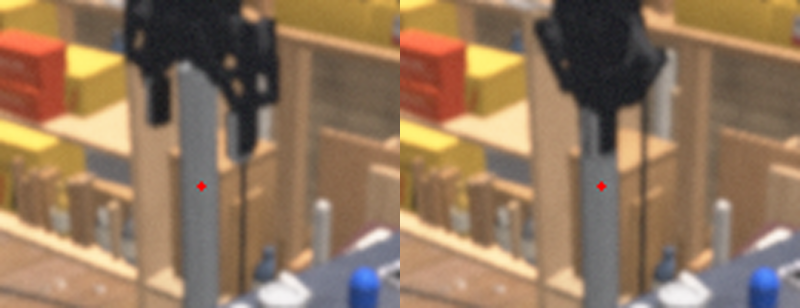

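The tips are really about 23 mm behind the reported TCP when shut and 36 mm when open. That is some 31 mm off the stated frame, and lateral alignment is fine. It also explains the stepped die being held by its pin. I'll correct the height offset and retry.

```bash
sed -i 's/^G=.036.*/G=.002/; s/,.17,.25)/,.13,.25)/' h.py
python3 - <<'E'
from h import *
y=.0065
lin(rx(y),y,.12,.3)
s=snap('wrist');print(find(s,'die_domed_head'))
s=grip(rx(y),y,.012)
if s['gripper_width']>.2:
    pull_out(y); snap('scene','s5.png')
    lin(.487,-.272,.13,.35); lin(.487,-.272,.06,.25); lin(.487,-.272,.004+G+.001,.08)
    release(0); s=snap('scene','s6.png')
    print(find(s,'die_stepped_head'),find(s,'die_domed_head'),find(s,'die_broad_head'))
    i=cv2.imread('pics/s5.png'),cv2.imread('pics/s6.png')
    cv2.imwrite('pics/c56.png',cv2.resize(np.vstack([i[0][100:240,180:400],i[1][100:240,180:400]]),None,fx=2,fy=2))
E
```

```text
[([0.5036, 0.0071, 0.0528], 0.76), ([0.4915, -0.14, 0.039], 0.61), ([0.4032, 0.081, 0.0426], 0.55)]
grip t28.4 tcp [0.5036 0.0065 0.0146] w0.321 g59.1 F [-1.1  0.1  6. ]
out t30.3 tcp [0.4994 0.1272 0.0165] w0.320 g59.1 F [-0.3 -0.  -1.7]
before t33.5 tcp [ 0.4861 -0.2716  0.0066] w0.316 g60.0 F [-1.1  1.1  2.2]
released t34.6 tcp [ 0.4864 -0.2714  0.077 ] w1.005 g0.0 F [ 0.5 -0.1 -0.3]
[([0.4891, -0.3476, 0.0474], 0.68)] [([0.4024, 0.083, 0.0385], 0.94), ([0.4927, -0.141, 0.0395], 0.64), ([0.4902, -0.2719, 0.0443], 0.54)] [([0.5057, -0.0399, 0.0524], 0.85)]
```

View pics/c56.png

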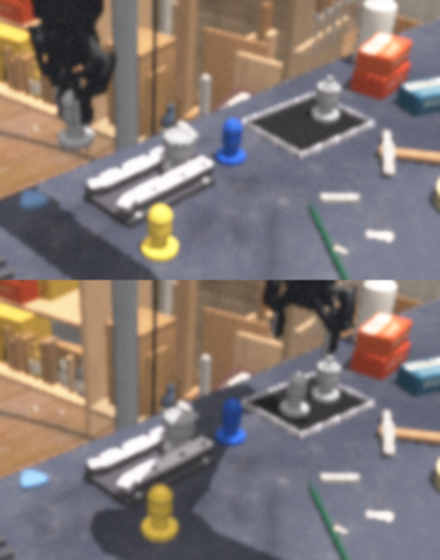

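Both front dies stand on the tray, domed at (293,395) and stepped at (327,378) of the crop. Next I'll look at the shoe from close by, then fetch the broad die.

Run:
```python
from h import *
lin(.486,-.271,.15,.3); lin(.47,.25,.2,.4)
s=snap('wrist','w7.png'); print(find(s,'die_shoe'))
Q=cloud(s).reshape(-1,3)
m=(abs(Q[:,0]-.498)<.07)&(abs(Q[:,1]-.31)<.07)
A=Q[m]; 
pl=A[(A[:,2]>.013)&(A[:,2]<.03)]; print(len(pl),cv2.minAreaRect(pl[:,:2].astype(np.float32)*1000),np.median(pl[:,2]))
fl=A[(A[:,2]>.004)&(A[:,2]<.0105)&(np.hypot(A[:,0]-.498,A[:,1]-.31)<.035)]; print(len(fl),cv2.minEnclosingCircle(fl[:,:2].astype(np.float32)*1000),fl.mean(0),fl.min(0),fl.max(0))
y=-.0445
lin(rx(y),y,.12,.4); grip(rx(y),y,.012); 
lin(rx(y),y,.012+G+.0025,.05); st('lifted')
```

```text
[([0.4991, 0.3045, 0.0011], 0.85)]
4936 ((499.87860107421875, 306.76531982421875), (90.24116516113281, 90.25340270996094), 79.23007202148438) 0.015619323684022184
2137 ((499.7721862792969, 306.1301574707031), 28.499530792236328) [0.50004412 0.30710342 0.00672504] [0.47199308 0.2794525  0.00407918] [0.52769739 0.33455838 0.01041112]
grip t39.2 tcp [ 0.5059 -0.0445  0.0151] w0.500 g60.5 F [-0.2  1.3  5.9]
lifted t39.5 tcp [ 0.5033 -0.0443  0.0159] w0.496 g61.2 F [ 0.  -0.6 -3.6]
```

View pics/w7.png

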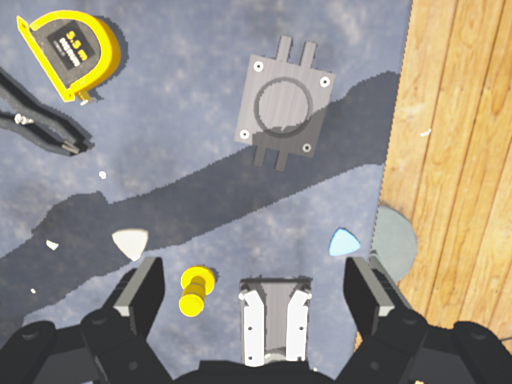

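The recess shows clearly at (283,105), and its fit gives centre (0.4998, 0.3065). The broad die is gripped.

Run:
```python
from h import *
pull_out(-.0445)
x,y=.4998,.3065
lin(x,y,.13,.3); lin(x,y,.04,.2); lin(x,y,.007+G+.002,.06)
release(0); lin(x,y,.13,.3); lin(.47,.25,.2,.3)
s=snap('wrist','w8.png'); print(find(s,'die_broad_head'),find(s,'die_shoe'))
Q=cloud(s).reshape(-1,3); m=(np.hypot(Q[:,0]-x,Q[:,1]-y)<.04)&(Q[:,2]>.05); A=Q[m]
print(A[:,2].max(),cv2.minEnclosingCircle(A[:,:2].astype(np.float32)*1000))
```

```text
out t42.0 tcp [0.4993 0.1274 0.0165] w0.497 g61.2 F [-0.   0.6 -4. ]
before t44.6 tcp [0.4996 0.3064 0.0106] w0.495 g61.5 F [ 0.1 -0.3 -3.9]
released t45.6 tcp [0.4997 0.3066 0.0809] w1.002 g0.0 F [-1.2 -0.4 -0.5]
[([0.497, 0.3023, 0.0419], 0.94)] []
0.30887215234793425 ((499.7259521484375, 295.8136901855469), 29.660764694213867)
```

View pics/w8.png

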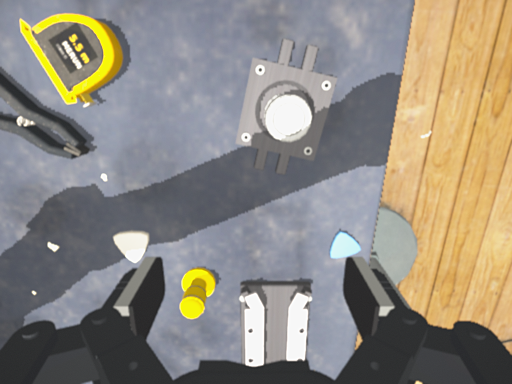

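The broad die sits in the recess at (288,115). I'll check its rim height, then return the domed die.

Run:
```python
from h import *
s=snap('wrist'); Q=cloud(s).reshape(-1,3); m=(np.hypot(Q[:,0]-.4998,Q[:,1]-.3065)<.04)&(Q[:,2]>.05)&(Q[:,2]<.09); A=Q[m]
T=A[A[:,2]>.061]; print(np.percentile(A[:,2],[5,50,95,99]).round(4),cv2.minEnclosingCircle(T[:,:2].astype(np.float32)*1000),T.mean(0))
def back(x,y,yt):
    lin(x,y,.13,.4); grip(x,y,.004); lin(x,y,.13,.25)
    lin(rx(.128),.128,.13,.35); lin(rx(.128),.128,.05,.2); lin(rx(.128),.128,.012+G+.0025,.06); st('at mouth')
    lin(rx(yt),yt,.012+G+.0025,.06); st('in'); lin(rx(yt),yt,.012+G+.0008,.03)
    release(0)
back(.4875,-.2718,.0065)
lin(.46,-.02,.2,.3)
s=snap('wrist','w9.png'); print(find(s,'die_domed_head'),find(s,'die_stepped_head'))
```

```text
[0.0596 0.0621 0.0649 0.0655] ((499.9010925292969, 303.8920593261719), 21.443531036376953) [0.49939429 0.30407895 0.06305196]
grip t49.9 tcp [ 0.4881 -0.2721  0.0066] w0.324 g59.2 F [-0.9 -0.1  4.6]
at mouth t53.1 tcp [0.4993 0.1278 0.0163] w0.321 g59.2 F [ 0.1  0.3 -1.1]
in t55.2 tcp [0.503  0.0069 0.0165] w0.320 g59.2 F [ 0.6  0.4 -2.7]
before t55.5 tcp [0.5028 0.0066 0.0147] w0.320 g59.2 F [-0.5  0.8 -0.9]
released t56.6 tcp [0.5029 0.0071 0.0848] w0.997 g0.0 F [-1.  -0.3 -1.2]
[([0.5003, 0.0086, 0.0505], 0.89), ([0.4937, -0.141, 0.0402], 0.62), ([0.4031, 0.0831, 0.0432], 0.58)] []
```

View pics/w9.png

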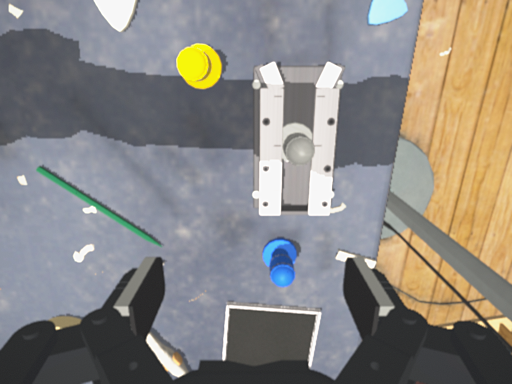

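The domed die is back in the middle place at (299,148), and the broad die's rim height of 65 mm confirms it is seated. Now the stepped die.

Run:
```python
from h import *
x,y,yt=.486,-.3475,.0555
lin(x,y,.15,.4); s=grip(x,y,.004)
assert s['gripper_width']>.3
lin(x,y,.13,.25); lin(rx(.128),.128,.13,.35); lin(rx(.128),.128,.05,.2); lin(rx(.128),.128,.012+G+.0025,.06); st('at mouth')
lin(rx(yt),yt,.012+G+.0025,.06); st('in'); lin(rx(yt),yt,.012+G+.0008,.03)
release(0)
lin(.46,-.02,.22,.3)
s=snap('wrist','w10.png'); print(find(s,'die_domed_head'),find(s,'die_stepped_head'))
s=snap('top'); print(find(s,'die_domed_head'),find(s,'die_stepped_head'),find(s,'die_broad_head'))
```

```text
grip t60.2 tcp [ 0.4867 -0.3481  0.0068] w0.406 g60.3 F [-1.2  1.2  6. ]
at mouth t63.6 tcp [0.4993 0.1278 0.0164] w0.402 g59.9 F [ 0.5 -0.5 -2.5]
in t65.0 tcp [0.5015 0.0562 0.0164] w0.402 g59.9 F [-0.1 -0.3 -1.6]
before t65.2 tcp [0.5017 0.0559 0.0148] w0.401 g60.1 F [ 0.1 -0.4 -1.3]
released t66.3 tcp [0.5017 0.0564 0.0849] w0.996 g0.0 F [-0.7 -1.  -0.8]
[([0.4946, -0.1419, 0.0414], 0.84), ([0.4031, 0.0817, 0.0446], 0.63), ([0.502, 0.0073, 0.0482], 0.56)] [([0.4956, 0.0554, 0.0474], 0.85), ([0.4875, -0.3089, 0.0007], 0.51)]
[([0.4888, -0.3068, 0.0011], 0.54), ([0.3974, 0.0808, 0.0444], 0.49), ([0.4957, -0.1406, 0.0425], 0.46)] [([0.5052, 0.0564, 0.0515], 0.53)] [([0.4985, 0.3097, 0.0517], 0.59)]
```

View pics/w10.png

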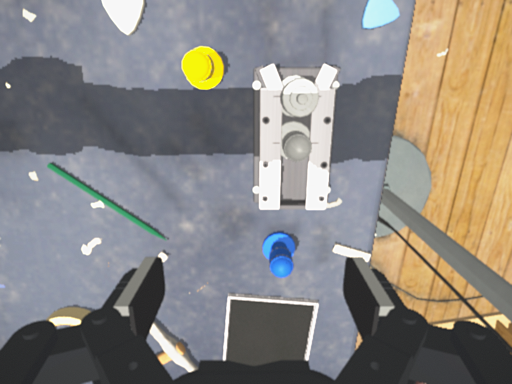

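Both dies are upright in the rail, stepped at (300,98) and domed at (296,145), and the tray is empty. I'm handing in.

```bash
python3 -c "
from h import *
ctrl.wait(.5); print(ctrl.close_job()); st()"
```

```text
the job is handed in; nothing more can be done
None
the job is handed in; nothing more can be done
```

The job is handed in at about 68 s robot time (no verdict returned): by the last camera checks the broad die is seated in the shoe, the stepped and domed dies stand within a few mm of their starting places in the rail, and all are let go; the fingertips sat about 31 mm farther back than the tool description says, so one grip on the domed die slipped before I corrected for it.

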